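Read the code on the longest clamped unit

ROBOT

A 6-joint arm with a two-finger parallel gripper is mounted at the origin on the work surface. World frame = base frame: x ahead of the robot, y to its left, z up, the work surface at z = 0. Lengths are in m, angles in rad, forces in N, time in s.
With the tool pointing down it reaches from about 0.25 to 0.775 m from the base axis. Payload 8.9 kg.
Tool frame: the origin (TCP) lies on the centre line of the jaws, within the pads' length; the fingertips stand 14 mm ahead of it and the grasp point (between the pads) lies 5 mm behind it; z points along the fingers, y is the line along which they close (so a half turn about z gives the same grasp; the last joint's range is limited). The gripper opens to 85 mm and grips with 20 to 120 N. Pads are 22 mm wide; open, the fingers measure 114 mm over their backs; the gripper's body (76 mm by 85 mm) begins 54 mm behind the grasp point. The pads swing forward as they close: fully open they stand 13 mm farther back than shut.
Start: joints at [1.113, 0.291, -0.153, 1.127, 0, 1.431], TCP at [0.165, 0.499, 0.245] pointing down, gripper open.
Joint ranges: [-2.52, 2.52], [-0.91, 1.74], [-1.3, 1.37], [-1.96, 2.02], [-1.52, 1.47], [-3.14, 3.14]. Speed limits (rad/s): [2.22, 2.22, 2.79, 3.14, 3.14, 3.14].

INTERFACE

Orientations are given as a unit quaternion [w, x, y, z].
In Python, from station import manip, eyes gives the robot as it stands.
- The arm moves only by the tool drive_tool, never from a script. Its arguments are lists of equal length, an entry for each row: "offset": the shift along the tool's x, y, z in cm, a list of three; "twist": the turn about the tool's z in degrees. A call has exactly 10 rows; each row is the pose to reach, as a shift and turn from the pose commanded when the call began, along the tool's axes at that moment; what a row does not reach only later rows make up. A row lasts 1/10 s, in which the tool goes at most 50 mm and 8.59 degrees, less where a joint would pass 70% of its speed; a pose out of reach is approached as far as the arm can. A call with a gripper value outside its range is refused whole. "gripper" is the finger opening in cm, from 0 to 8.54, set as the call begins (left out, the last holds). The fingers move at their own pace and stop on an object; the grip force is fixed at half the most. Time passes only in rows, so rows that repeat a pose let the fingers close, or fill a call up. It gives the time, the measured TCP pose, the force, the opening and the grip force at its end, in the units of the state.
- manip.read_state(): the state, without advancing time (a new reading comes with each control period).
- eyes.grab_frame(name): name is "scene" or "side" or "wrist"; returns a dict with "image" (384x512x3 uint8, blue, green, red), "fov_y" (degrees; the focal length in pixels is half the picture's height over the tangent of half this angle, whatever the lens; pixels are square), "cx", "cy" (the principal point, pixels), "k1" (the pictures are not rectified: a ray, as slopes to the right and down, at radius r is drawn at 1 + k1 r^2 times it, then the intrinsics apply), "view" (4x4, takes a point from world to camera coordinates); the wrist camera has in their place "tool_from_camera" (4x4, takes a point from camera to tool coordinates, whose origin is the TCP and whose axes are the flange's). Camera axes: x right, y up, looking along -z (the intrinsics and any distortion apply to the point x, -y, -z); pixel columns grow to the right and rows downward; lengths in m; the calibration is good to about 2 mm. A picture is of the moment at which its call begins: read the wrist's pose just before it. There is no depth.
- manip.close_job(): hands the job in; it is judged then, once.
The state is a dict: "clock": time; "q": joint angles; "joint_velocities": joint speeds; "tau": joint torques, N m; "tool_pos": TCP position; "eef_rot": TCP orientation; "wrist_force": force on the tool from outside, world axes, zero at the start; "ft_torque": the same for the moment, N m; "grip_width": opening from 0.0 (shut) to 1.0 (fully open); "grasp_force": force on a finger pad.
Only numpy, scipy, OpenCV 4.12 (cv2) and the standard library are available. Lean on these libraries where they do the work, as an engineer would, in place of code of your own. Each camera call takes 0.05 s, during which the arm holds its last target. There are 200 camera calls.

TASK

Pick up the handheld contact reader from its rest, lean it so that its sprung orange nose sits squarely on the middle of the sloped code label of the clamped unit with the longest tube, press the nose in gently to about half of its travel and hold it there steadily for a full second. Then put the reader back upright in its rest, hanging by its flange on both rails, and let go. Never press the nose all the way in, do not touch the other two clamped units, and leave the loose caps, the bottle and the screwdriver on the bench where they are.

Things in the scene. Friction and masses are not known exactly. Their poses are not given: they have to be found in the camera images.
- reader: Handheld reader, 0.24 kg, 142 mm tall, hanging upright in the rest. Origin on its axis at the unpressed nose tip; z runs up to the grip (it reads towards -z). From the tip: orange nose 24 mm dia, 10 mm showing; black head 36 mm dia to 72 mm; grey flange 64 x 64 mm from 72 to 78 mm; blue grip 30 (x) by 34 mm (y) from 78 to 142 mm.
- reader_grip (a point): Point on the reader's axis in the middle of the blue grip, 112 mm from the nose tip, 34 mm above the flange's top. Axes as the reader's.
- nose_tip (a point): Centre of the flat tip of the orange nose; it moves with the nose. Axes as the reader's.
- nose (a joint): Travel of the spring nose into the head, m: 0 free, 0.007 all the way in. It needs 2 N to start moving and 2 N more per mm (9 N at half travel, 16 N at the stop).
- rest: Fixed grey rest: base plate 110 x 110 x 8 mm and two upright rails 90 mm long (along its x), 12 mm thick, 95 mm high, 46 mm gap between them, open at both ends and on top. The reader's head hangs in the gap, its flange lies on the rails. Origin at the centre of its underside on the bench.
- rest_top (a point): Middle of the gap, level with the top of the rails, 95 mm above the rest's origin. The reader's flange underside rests at this height, so the nose tip then is 72 mm below it.
- block: Fixed white test block 120 (x) x 290 (y) x 60 mm (z) with green windows, in which three look-alike units are clamped in a row, 90 mm apart. Its -x side faces the robot, roughly. Origin at the centre of its underside.
- unit_long: The clamped unit with the longest tube (tube top 157 mm above the block). Fixed. Purple round foot 64 mm dia, white head 46 x 46 mm with a square top face sloping 35 degrees down to its -x side, and an upright 16 mm tube 20 mm behind (+x). Origin at the centre of its underside, on the block's top, 60 mm above the bench.
- label_long: Code label, 26 x 26 mm white with black squares, on the sloped top face of the longest unit (face 46 x 46 mm). Origin at the centre of its surface, 50 mm above the block's top; z is its outward normal, 35 degrees from vertical, leaning to the unit's -x.
- unit_mid: Clamped look-alike with a tube top 122 mm above the block; leave alone. Same shape and axes.
- unit_short: Clamped look-alike with a tube top 87 mm above the block; leave alone. Same shape and axes.
- cap_a: Loose white cap, 42 mm diameter, 32 mm high, on the bench; leave alone. Origin under its centre.
- cap_b: Another such loose cap on the bench; leave alone.
- cap_c: Another such loose cap, near the far right corner of the block; leave alone.
- bottle: White bottle, 60 mm diameter, 130 mm high, left of the block; leave alone. Origin under its centre.
- driver: Screwdriver with green handle, 170 mm long along its x; leave alone.

How it is judged:
By the outcome, as a careful person would: the job done as asked, in the order asked, and still so for the second after the job is handed in, with the robot touching nothing.
It also fails if it takes over 61 s, if anything falls off the work surface, if the arm or the gripper's body presses on something with over 40 N, if the wrist force passes 120 N, or if a joint passes its speed limit or range.

## Working session

There is one attempt and no reset: what is moved stays moved. The work goes in short steps, Python scripts to look and compute and a tool call to move; the robot and the scene stay as the last step left them, time stands still between calls to the robot, and variables do not carry over. Pictures are saved under pics/ and viewed, at most 10 in all, crops included, and the job is handed in when it is done.

Besides the shell and the picture viewer there is one more tool, called after "Emit:" as name(argument=value, ...), one argument or row to a line, values as JSON. drive_tool: Moves the arm, as the interface text tells. Its arguments: {"type":"object","properties":{"offset":{"type":"array","items":{"type":"array","items":{"type":"number"}}},"twist":{"type":"array","items":{"type":"number"}},"gripper":{"type":"number"}},"required":["offset","twist"]}

```bash
mkdir -p pics; ls
python3 - <<'E'
from station import manip, eyes
import cv2,numpy as np
s=manip.read_state();print(s)
ims=[]
for n in ["scene","side","wrist"]:
    f=eyes.grab_frame(n);cv2.imwrite(f"pics/{n}0.png",f["image"]);ims.append(f["image"])
    print(n,{k:(np.round(v,4).tolist() if hasattr(v,'shape') else v) for k,v in f.items() if k!="image"})
for n,i in zip("ab",ims): cv2.imwrite(f"pics/{n}.png",cv2.resize(i,(800,600),interpolation=cv2.INTER_CUBIC))
E
```

```text
pics
{'clock': 0.0, 'q': array([ 1.11271734e+00,  2.91272113e-01, -1.54148611e-01,  1.12666722e+00,
       -1.74717260e-05,  1.43147739e+00]), 'joint_velocities': array([ 4.73188392e-04,  2.49546185e-04,  6.96531681e-04,  1.09696579e-03,
        4.59001391e-04, -4.59382859e-05]), 'tau': array([ 3.19645034e-03, -5.37141001e+01,  3.31372762e+01,  1.59194221e-02,
        1.20409682e-04,  7.43203515e-06]), 'tool_pos': array([0.16435319, 0.49816968, 0.24472821]), 'eef_rot': array([-1.81697901e-04,  1.58706079e-01,  9.87325662e-01, -6.19784060e-04]), 'wrist_force': array([-0.13824809,  0.26736322, -0.14469188]), 'ft_torque': array([-0.03699653,  0.02787647,  0.0561716 ]), 'grasp_force': 0.0, 'grip_width': 0.9990146410140884}
scene {'fov_y': 46.62037740941968, 'cx': 254.5409205687821, 'cy': 184.45533633042103, 'k1': -0.12612546818039994, 'view': [[0.599, 0.8007, -0.0068, -0.2931], [-0.5534, 0.4201, 0.7193, 0.1781], [0.5788, -0.4271, 0.6947, -1.6693], [0.0, 0.0, 0.0, 1.0]]}
side {'fov_y': 51.69270627334546, 'cx': 248.63834241326649, 'cy': 186.71410749386757, 'k1': -0.03597962895364582, 'view': [[-0.9581, -0.2863, -0.0054, 0.4683], [0.2093, -0.7129, 0.6693, -0.1804], [-0.1955, 0.6402, 0.7429, -1.0316], [0.0, 0.0, 0.0, 1.0]]}
wrist {'fov_y': 64.33960620603384, 'cx': 253.88330944608956, 'cy': 189.99509641462993, 'k1': -0.058330782280835436, 'tool_from_camera': [[0.0013, 0.9583, 0.2856, 0.0729], [1.0, -0.0011, -0.001, 0.0004], [-0.0007, 0.2856, -0.9583, -0.129], [0.0, 0.0, 0.0, 1.0]]}
```

View pics/a.png

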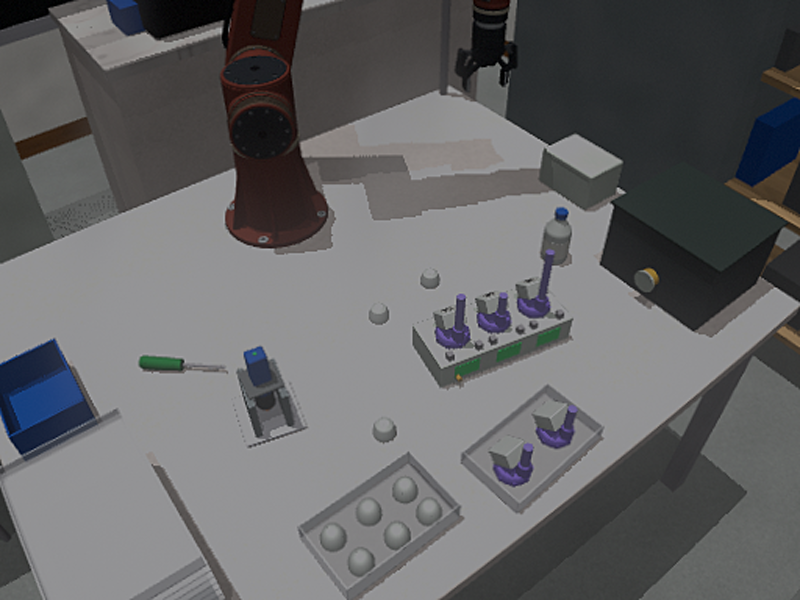

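View pics/b.png

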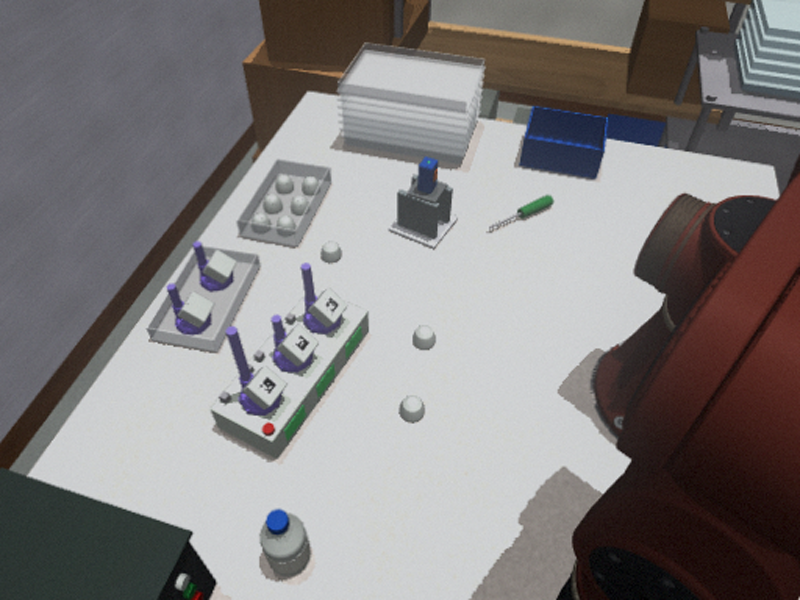

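View pics/wrist0.png

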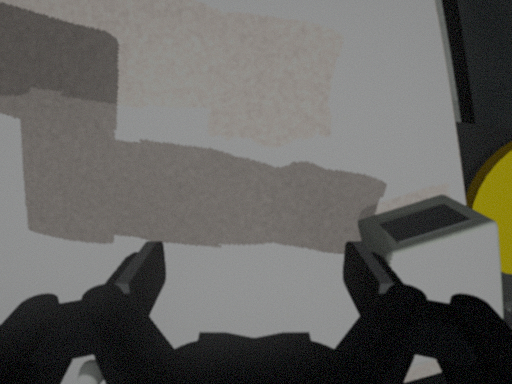

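The robot base is at upper left in the scene view. The reader stands in its rest at about (262,385) in the enlarged scene view and (428,200) in the side view. The long unit is the one nearest the bottle: side label about (266,384), scene tube top about (549,253). The wrist view shows only bench. I need enlarged crops to read exact pixels.

Run:
```python
import cv2,numpy as np
A=cv2.imread("pics/scene0.png");B=cv2.imread("pics/side0.png")
def crop(I,x,y,w,h,s):
    c=cv2.resize(I[y:y+h,x:x+w],None,fx=s,fy=s,interpolation=cv2.INTER_CUBIC)
    for i in range(0,w,10): cv2.line(c,(i*s,0),(i*s,8 if i%50 else 16),(0,0,255),1); cv2.putText(c,str(x+i),(i*s,24),0,.32,(0,0,255),1) if i%20==0 else 0
    for i in range(0,h,10): cv2.line(c,(0,i*s),(8,i*s),(0,0,255),1); cv2.putText(c,str(y+i),(10,i*s+4),0,.32,(0,0,255),1) if i%20==0 else 0
    return c
r=np.hstack([crop(A,145,215,57,75,7)[:,:399],crop(B,243,95,57,75,7)[:,:399]])
cv2.imwrite("pics/c_rest.png",r)
r=np.hstack([crop(A,260,155,110,95,4)[:,:],crop(B,130,160,90,95,4)])
print(r.shape)
cv2.imwrite("pics/c_blk.png",r)
```

```text
(380, 800, 3)
```

View pics/c_rest.png

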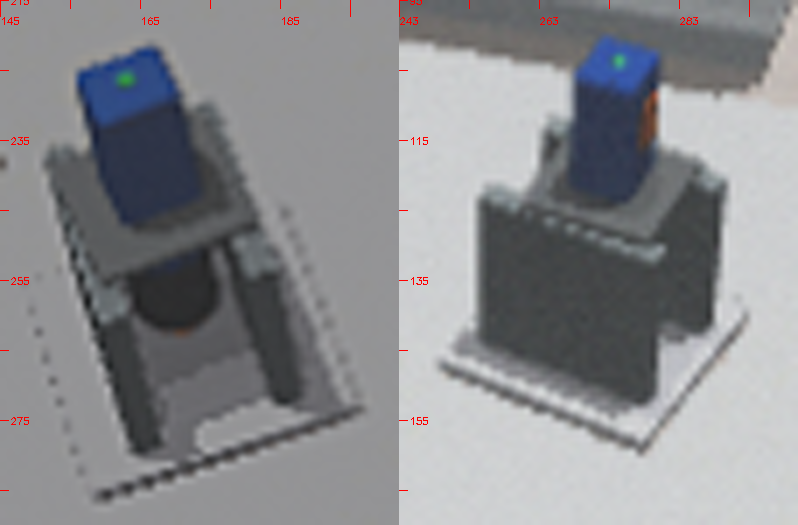

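View pics/c_blk.png

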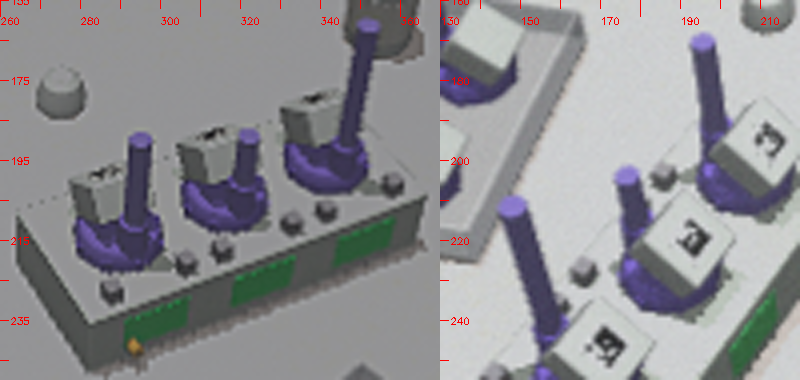

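The crops show these points:
- **Reader and rest:** the reader's top face corners and the base plate corners are clear in both views.
- **Block:** three block-top corners are visible in the scene view.
- **Units:** all tube tops show in both views, and all labels show in the side view. The long tube is the +y one.

Next I fit the poses.

```bash
cat > h.py <<'E'
import numpy as np,cv2
from scipy.optimize import least_squares
from scipy.spatial.transform import Rotation as R
from station import manip,eyes
CAM={}
def intr(f):
    F=192/np.tan(np.radians(f["fov_y"])/2); return F,f["cx"],f["cy"],f["k1"]
def proj(f,P,view=None):
    V=f["view"] if view is None else view
    P=np.atleast_2d(P);c=P@V[:3,:3].T+V[:3,3]
    s=np.c_[c[:,0],-c[:,1]]/(-c[:,2:]);F,cx,cy,k=intr(f)
    return s*(1+k*(s**2).sum(1,keepdims=True))*F+[cx,cy]
def cams(): return {n:eyes.grab_frame(n) for n in("scene","side")}
def place(p,P):
    c,s=np.cos(p[2]),np.sin(p[2]);P=np.asarray(P,float)
    return np.c_[p[0]+c*P[:,0]-s*P[:,1],p[1]+s*P[:,0]+c*P[:,1],P[:,2]]
def tool_pose():
    s=manip.read_state();q=s["eef_rot"];T=np.eye(4);T[:3,:3]=R.from_quat(np.r_[q[1:],q[0]]).as_matrix();T[:3,3]=s["tool_pos"];return T,s
E
cat > fit.py <<'E'
from h import *
C=cams()
def un(px,x0,y0,s): px=np.array(px,float);return (px+.5)/s-.5+[x0,y0]
# rest+reader
X=.015;Y=.017;Z=.165
rs=[((-X,-Y,Z),(78,76)),((-X,Y,Z),(157,45)),((X,Y,Z),(180,90)),((X,-Y,Z),(105,126)),
    ((.055,-.055,.004),(97,494)),((.055,.055,.004),(362,407)),((.032,-.032,.078),(104,278)),((.032,.032,.078),(256,226))]
rd=[((X,Y,Z),(178,72)),((X,-Y,Z),(204,38)),((-X,-Y,Z),(261,55)),((-X,Y,Z),(238,90)),
    ((.055,.055,.006),(44,365)),((-.055,.055,.006),(243,449)),((-.055,-.055,.008),(349,315)),((.045,.035,.095),(81,190)),((-.045,.035,.095),(264,255))]
rs=[r if r[0][2]!=.078 else ((r[0][0],r[0][1],.0965),r[1]) for r in rs]
def fr(p):
    return np.r_[(proj(C["scene"],place(p,[a for a,_ in rs]))-un([b for _,b in rs],145,215,7)).ravel(),
      (proj(C["side"],place(p,[a for a,_ in rd]))-un([b for _,b in rd],243,95,7)).ravel()]
for a in(0,.3,-.3,.6,-.6):
    r=least_squares(fr,[.5,-.2,a],loss="soft_l1");print("rest",r.x.round(4),r.cost.round(2))
print(fr(r.x).reshape(-1,2).round(1).tolist())
bs=[((.02,.09,.217),(369,26)),((.02,0,.147),(249,135)),((.02,-.09,.182),(140,140))]
bd=[((.02,.09,.217),(73,206)),((.02,0,.147),(187,177)),((.02,-.09,.182),(263,42)),((0,.09,.11),(166,345)),((0,0,.11),(251,238)),((0,-.09,.11),(329,140))]
def fb(p):
    return np.r_[(proj(C["scene"],place(p,[a for a,_ in bs]))-un([b for _,b in bs],260,155,4)).ravel(),
      (proj(C["side"],place(p,[a for a,_ in bd]))-un([b for _,b in bd],130,160,4)).ravel()]
r=least_squares(fb,[.6,.2,0]);print("units",r.x.round(4),r.cost);print(fb(r.x).reshape(-1,2).round(1).tolist())
print("label long",place(r.x,[(0,.09,.11)]).round(4))
bc=[(.06,-.145,.06),(-.06,-.145,.06),(.06,.145,.06)]
g=lambda p:(proj(C["scene"],place(p,bc))-un([(92,325),(15,215),(425,195)],260,155,4)).ravel()
r=least_squares(g,r.x);print("block",r.x.round(4),r.cost)
E
python3 fit.py
```

```text
rest [ 0.5012 -0.3023 -0.2221] 13.32
rest [ 0.5012 -0.3023 -0.2221] 13.32
rest [ 0.5012 -0.3023 -0.2221] 13.32
rest [ 0.5012 -0.3023 -0.2221] 13.32
rest [ 0.5012 -0.3023 -0.2221] 13.32
[[-1.1, -1.0], [0.3, -0.6], [0.2, 1.0], [-1.9, 0.0], [-0.6, 0.2], [-0.3, -0.9], [-1.3, 1.5], [0.3, 1.1], [-2.1, 0.8], [-0.6, -0.1], [-0.0, 0.3], [-1.8, 1.2], [-0.3, 1.1], [1.2, 0.4], [0.7, -0.8], [0.1, 2.4], [-0.4, 2.2]]
units [ 0.6058  0.1349 -0.1976] 63.035441628898724
[[-2.3, -1.8], [-2.0, -1.4], [-1.8, -1.7], [2.9, 1.9], [2.5, 1.2], [2.3, 1.3], [-4.9, -1.5], [-4.8, -1.7], [-5.0, -1.4]]
label long [[0.6234 0.2232 0.11  ]]
block [ 0.6151  0.1335 -0.189 ] 0.5956632243186014
```

```bash
cat >> fit.py <<'E'
print("----")
def fb2(p):
    bd2=[((a[0]+(p[3] if a[2]==.11 else 0),a[1],a[2]),b) for a,b in bd]
    return np.r_[(proj(C["scene"],place(p,[a for a,_ in bs]))-un([b for _,b in bs],260,155,4)).ravel(),
      (proj(C["side"],place(p,[a for a,_ in bd2]))-un([b for _,b in bd2],130,160,4)).ravel()]
r=least_squares(fb2,[.6,.2,0,0]);print("units",r.x.round(4),r.cost);print(fb2(r.x).reshape(-1,2).round(1).tolist())
print("label long",place(r.x,[(r.x[3],.09,.11)]).round(4))
for k,sl_s,sl_d in(("reader",slice(0,4),slice(0,4)),("rest",slice(4,6),slice(4,9))):
    f=lambda p:np.r_[(proj(C["scene"],place(p,[a for a,_ in rs[sl_s]]))-un([b for _,b in rs[sl_s]],145,215,7)).ravel(),(proj(C["side"],place(p,[a for a,_ in rd[sl_d]]))-un([b for _,b in rd[sl_d]],243,95,7)).ravel()]
    r=least_squares(f,[.5,-.3,-.2]);print(k,r.x.round(4),r.cost)
T,s=tool_pose();print(T.round(4).tolist())
E
python3 fit.py|sed -n '/----/,$p'
```

```text
----
units [ 0.6138  0.1328 -0.202  -0.022 ] 1.23918177919583
[[-0.7, 0.1], [-0.6, 0.5], [-0.6, 0.2], [-0.2, 0.2], [-0.1, -0.2], [-0.3, 0.1], [-0.2, 0.6], [-0.1, 0.3], [-0.4, 0.4]]
label long [[0.6104 0.2254 0.11  ]]
reader [ 0.5003 -0.3022 -0.1232] 6.567029892745539
rest [ 0.5029 -0.304  -0.2316] 6.116800591192769
[[-0.9496, 0.3134, -0.0001, 0.1645], [0.3134, 0.9496, -0.0003, 0.4985], [0.0, -0.0003, -1.0, 0.2452], [0.0, 0.0, 0.0, 1.0]]
```

Emit:
drive_tool(
  offset=[
    [-2,-2,-1],
    [-5,-6,-2],
    [-8,-9,-3],
    [-11,-13,-4],
    [-15,-17,-5],
    [-18,-21,-5.5],
    [-21,-24,-5.5],
    [-24,-28,-5.5],
    [-27,-31,-5.5],
    [-28,-32,-5.5],
  ],
  twist=[0,0,0,0,0,0,0,0,0,0],
  gripper=8.54,
)

```text
clock: 1.35
tool_pos: [0.3313, 0.1039, 0.3006]
eef_rot: [0.001, 0.161, 0.987, -0.0]
wrist_force: [0.3, 1.5, -0.3]
grip_width: 0.998
grasp_force: 0.0
```

Emit:
drive_tool(
  offset=[
    [-3,-3.5,0],
    [-6,-7,0],
    [-9,-10.5,0],
    [-12,-14,0],
    [-15,-17.5,0],
    [-18,-21,0],
    [-21,-24.5,0],
    [-24,-28,0],
    [-27,-31,0],
    [-29,-33.5,0],
  ],
  twist=[-7,-14,-21,-28,-35,-42,-49,-56,-63,-70],
)

```text
clock: 2.35
tool_pos: [0.5013, -0.3049, 0.2997]
eef_rot: [-0.0, -0.438, 0.899, -0.0]
wrist_force: [0.1, -0.1, -0.7]
grip_width: 1.0
grasp_force: 0.0
```

Emit:
drive_tool(
  offset=[
    [0,0,0],
    [0,0,0],
    [0,0,0],
    [0,0,0],
    [0,0,0],
    [0,0,0],
    [0,0,0],
    [0,0,0],
    [0,0,0],
    [0,0,0],
  ],
  twist=[-5,-12,-19,-25,-25,-25,-25,-25,-25,-25],
)

```text
clock: 3.35
tool_pos: [0.5005, -0.3021, 0.3003]
eef_rot: [-0.0, -0.621, 0.784, 0.0]
wrist_force: [1.6, 0.1, -0.9]
grip_width: 0.999
grasp_force: 0.0
```

Run:
```python
from h import *
T,s=tool_pose();print(s["clock"],T.round(4).tolist(),s["q"].round(3),s["wrist_force"])
f=eyes.grab_frame("wrist");cv2.imwrite("pics/w1.png",f["image"])
```

```text
3.35 [[-0.2299, -0.9732, -0.0, 0.5005], [-0.9732, 0.2299, 0.0, -0.3021], [-0.0, 0.0, -1.0, 0.3003], [0.0, 0.0, 0.0, 1.0]] [-0.668  0.386  0.129  1.313 -0.    -2.007] [ 1.5952047   0.10009468 -0.90466672]
```

View pics/w1.png

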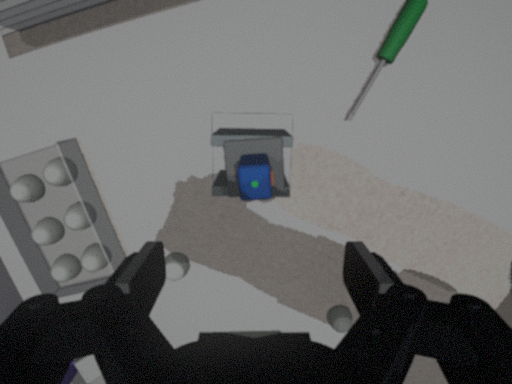

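The wrist view shows the reader top with its green dot at (254,184), and the rails nearly level between rows 130 and 190. An enlarged crop should give exact yaw and position.

Run:
```python
import cv2
I=cv2.imread("pics/w1.png")[105:205,200:305]
I=cv2.resize(I,None,fx=6,fy=6,interpolation=cv2.INTER_CUBIC)
I=cv2.convertScaleAbs(I,alpha=1.6)
for i in range(0,105,10):cv2.putText(I,str(200+i),(i*6,10),0,.35,(0,0,255),1);cv2.line(I,(i*6,12),(i*6,18),(0,0,255),1)
for i in range(0,100,10):cv2.putText(I,str(105+i),(0,i*6+4),0,.35,(0,0,255),1)
cv2.imwrite("pics/w1c.png",I)
```

```text
(no output)
```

View pics/w1c.png

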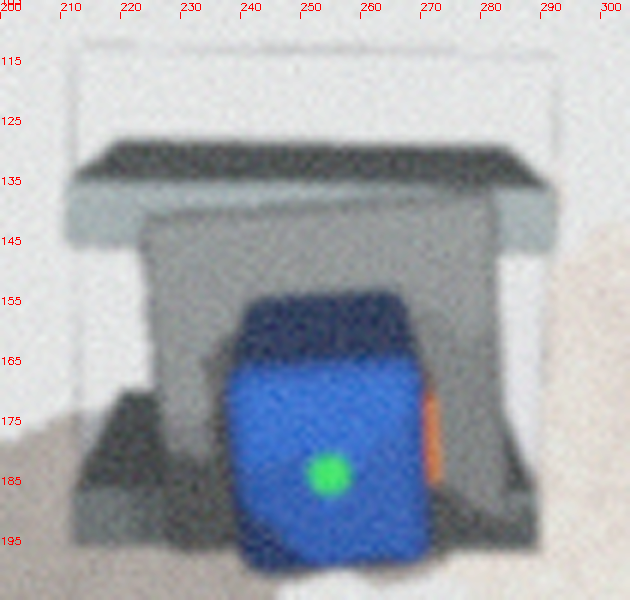

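```bash
cat > fitw.py <<'E'
from h import *
f=eyes.grab_frame("wrist");T,s=tool_pose()
W=np.linalg.inv(T@f["tool_from_camera"])
def fit(pts,x0):
    P=[a for a,_ in pts];B=np.array([b for _,b in pts])
    r=least_squares(lambda p:(proj(f,place(p,P),W)-B).ravel(),x0);return r
# far in image = +tool x = world -y(rest)
rest=[((-.045,-.035,.095),(291.5,136)),((.045,-.035,.095),(211,135.5)),((-.045,-.023,.095),(291,147)),((.045,-.023,.095),(211,146)),
 ((.045,.035,.095),(212,196)),((-.045,.035,.095),(288.7,196)),((.045,.023,.095),(212,186.5))]
rd=[((.032,-.032,.101),(224,141)),((-.032,-.032,.101),(280.5,137.5)),((.015,-.017,.165),(238,166)),((-.015,-.017,.165),(268.5,165)),((0,0,.165),(254.3,184)),((-.015,.017,.165),(270.5,197.5))]
for n,p in(("rest",rest),("reader",rd)):
    r=fit(p,[.5,-.3,-.2]);print(n,r.x.round(4),np.degrees(r.x[2]).round(1),r.cost.round(2),r.fun.reshape(-1,2).round(1).tolist())
    d=T[:3,:3].T@(np.r_[r.x[:2],.144]-T[:3,3]);print("tool offset cm",d.round(4)*100)
print("tool x yaw deg",np.degrees(np.arctan2(T[1,0],T[0,0])))
E
python3 fitw.py
```

```text
rest [ 0.5036 -0.3022 -0.2386] -13.7 3.76 [[1.0, -0.2], [-1.2, -0.4], [1.0, -0.3], [-0.9, 0.1], [-0.3, 0.4], [1.1, 1.0], [-0.6, -0.2]]
tool offset cm [-0.06 -0.31 15.63]
reader [ 0.5002 -0.3015 -0.1681] -9.6 11.25 [[-1.6, -0.3], [1.5, -0.5], [-2.1, -0.1], [1.3, -1.2], [-0.3, -0.6], [1.1, 2.8]]
tool offset cm [-0.05  0.04 15.63]
tool x yaw deg -103.28204113120842
```

Emit:
drive_tool(
  offset=[
    [0,0,2],
    [0,0,5],
    [0,0,8],
    [0,0,11],
    [0,0,13],
    [0,0,14.5],
    [0,0,15.5],
    [0,0,16.3],
    [0,0,16.8],
    [0,0,16.8],
  ],
  twist=[-3.7,-3.7,-3.7,-3.7,-3.7,-3.7,-3.7,-3.7,-3.7,-3.7],
)

```text
clock: 4.45
tool_pos: [0.5005, -0.3021, 0.1321]
eef_rot: [-0.0, -0.646, 0.764, 0.0]
wrist_force: [0.1, 0.7, 0.8]
grip_width: 0.998
grasp_force: 0.0
```

Emit:
drive_tool(
  offset=[
    [0,0,0],
    [0,0,0],
    [0,0,0],
    [0,0,0],
    [0,0,0],
    [0,0,0],
    [0,0,0],
    [0,0,0],
    [0,0,0],
    [0,0,0],
  ],
  twist=[0,0,0,0,0,0,0,0,0,0],
  gripper=0,
)

```text
clock: 5.45
tool_pos: [0.5006, -0.3022, 0.1327]
eef_rot: [0.0, -0.646, 0.764, -0.0]
wrist_force: [-1.2, 0.6, 5.9]
grip_width: 0.345
grasp_force: 59.7
```

Emit:
drive_tool(
  offset=[
    [0,0,-0.3],
    [0,0,-0.8],
    [0,0,-1.6],
    [0,0,-2.4],
    [0,0,-3.2],
    [0,0,-4],
    [0,0,-4.7],
    [0,0,-5.2],
    [0,0,-5.6],
    [0,0,-5.6],
  ],
  twist=[0,0,1,2,3,3.7,3.7,3.7,3.7,3.7],
)

```text
clock: 6.45
tool_pos: [0.5007, -0.3023, 0.1888]
eef_rot: [0.0, -0.621, 0.784, -0.0]
wrist_force: [0.3, -0.6, -1.8]
grip_width: 0.345
grasp_force: 59.4
```

Emit:
drive_tool(
  offset=[
    [-0.3,0,0],
    [-0.5,0,0],
    [-0.8,0,0],
    [-1.1,0,-0.1],
    [-1.4,0,-0.1],
    [-1.7,0,-0.1],
    [-2.0,0,-0.2],
    [-2.2,0,-0.2],
    [-2.2,0,-0.2],
    [-2.2,0,-0.2],
  ],
  twist=[0,0,0,0,0,0,0,0,0,0],
)

```text
clock: 7.45
tool_pos: [0.5051, -0.2817, 0.1902]
eef_rot: [-0.001, -0.62, 0.784, -0.001]
wrist_force: [-2.5, -4.8, -2.9]
grip_width: 0.347
grasp_force: 60.2
```

Run:
```python
from h import *
T,s=tool_pose();print(s["clock"],T.round(4).tolist(),s["wrist_force"],s["ft_torque"])
w=eyes.grab_frame("wrist")["image"];cv2.imwrite("pics/w2.png",w)
a=eyes.grab_frame("scene")["image"];cv2.imwrite("pics/a2.png",a)
b=eyes.grab_frame("side")["image"];cv2.imwrite("pics/b2.png",b)
r=lambda I,x,y,w,h:cv2.convertScaleAbs(cv2.resize(I[y:y+h,x:x+w],(400,300),interpolation=cv2.INTER_CUBIC),alpha=1.5)
cv2.imwrite("pics/m2.png",np.vstack([np.hstack([r(w,0,0,512,384),r(a,130,165,140,105)]),np.hstack([r(b,210,50,120,90),r(w,170,190,180,135)])]))
```

```text
7.45 [[-0.23, -0.9732, -0.0013, 0.5051], [-0.9732, 0.23, -0.0024, -0.2817], [0.0027, 0.0007, -1.0, 0.1902], [0.0, 0.0, 0.0, 1.0]] [-2.50111969 -4.77369558 -2.89572094] [-1.56314399  0.6961776   0.0329078 ]
```

View pics/m2.png

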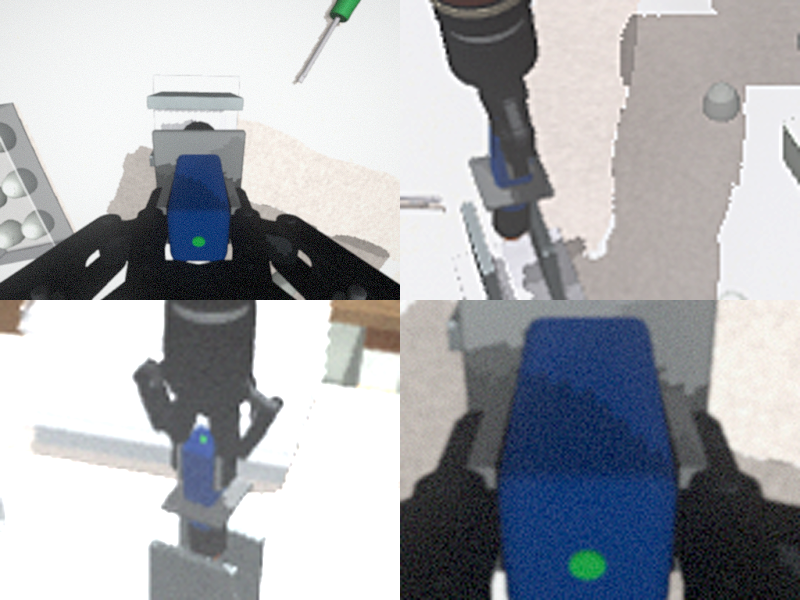

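It pivots in the grip, leaning about 10° with only 5 N at the rail. I continue to about 36°.

Emit:
drive_tool(
  offset=[
    [-0.4,0,0],
    [-0.8,0,0.05],
    [-1.2,0,0.1],
    [-1.6,0,0.1],
    [-2.0,0,0.25],
    [-2.4,0,0.35],
    [-2.8,0,0.45],
    [-3.2,0,0.55],
    [-3.5,0,0.63],
    [-3.8,0,0.75],
  ],
  twist=[0,0,0,0,0,0,0,0,0,0],
)

```text
clock: 8.6
tool_pos: [0.5142, -0.2449, 0.1834]
eef_rot: [-0.001, -0.62, 0.784, -0.001]
wrist_force: [-3.1, -5.7, 3.2]
grip_width: 0.339
grasp_force: 61.0
```

Emit:
drive_tool(
  offset=[
    [-0.2,0,0.1],
    [-0.5,0,0.2],
    [-0.7,0,0.3],
    [-0.7,0,0.3],
    [-0.4,0,0],
    [-0.3,0,-1],
    [-0.3,0,-3],
    [-0.3,0,-5],
    [-0.3,0,-7],
    [-0.3,0,-7],
  ],
  twist=[0,0,0,0,0,0,0,0,0,0],
)

```text
clock: 9.6
tool_pos: [0.5163, -0.2413, 0.2557]
eef_rot: [0.001, -0.621, 0.784, -0.002]
wrist_force: [0.6, -0.9, -1.7]
grip_width: 0.343
grasp_force: 60.4
```

Run:
```python
from h import *
T,s=tool_pose();print(s["clock"],T.round(4).tolist(),s["q"].round(3),s["wrist_force"],s["ft_torque"])
w=eyes.grab_frame("wrist")["image"];cv2.imwrite("pics/w3.png",w)
b=eyes.grab_frame("side")["image"];cv2.imwrite("pics/b3.png",b)
x,y,W,H=170,40,200,300
c=cv2.convertScaleAbs(cv2.resize(w[y:y+H,x:x+W],None,fx=2,fy=2,interpolation=cv2.INTER_CUBIC),alpha=1.6)
for i in range(0,W,20):cv2.putText(c,str(x+i),(i*2,10),0,.35,(0,0,255),1)
for i in range(0,H,20):cv2.putText(c,str(y+i),(0,i*2+4),0,.35,(0,0,255),1)
d=cv2.convertScaleAbs(cv2.resize(b[20:170,210:310],(400,600),interpolation=cv2.INTER_CUBIC),alpha=1.5)
cv2.imwrite("pics/m3.png",np.hstack([c,d]))
```

```text
9.6 [[-0.2293, -0.9733, 0.0042, 0.5163], [-0.9734, 0.2293, -0.0017, -0.2413], [0.0007, -0.0044, -1.0, 0.2557], [0.0, 0.0, 0.0, 1.0]] [-5.660e-01  3.680e-01 -1.500e-02  1.184e+00  1.000e-03 -1.905e+00] [ 0.62767491 -0.86363828 -1.68485217] [ 0.03807828 -0.05767068 -0.02943885]
```

View pics/m3.png

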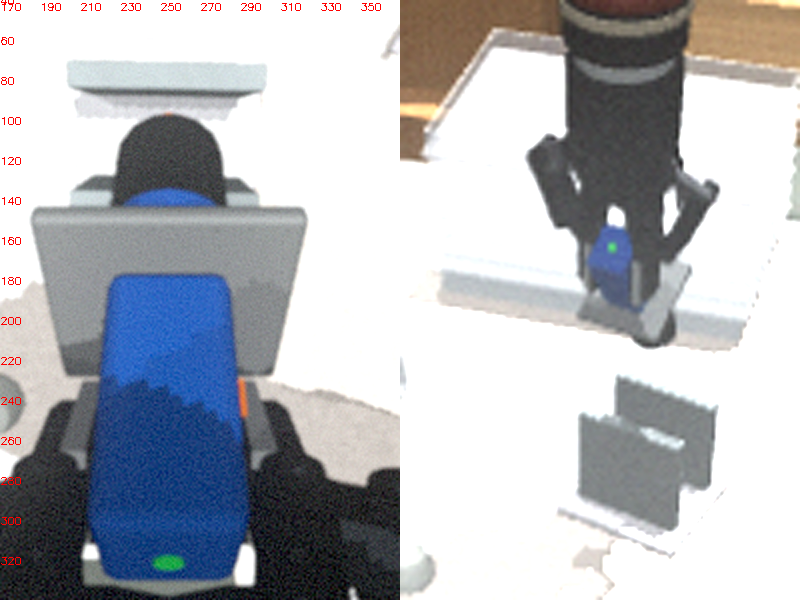

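```bash
cat > tilt.py <<'E'
from h import *
def tiltfit(f,pts,x0=(.06,0,.085,.6,0)):
    V=np.linalg.inv(f["tool_from_camera"]);L=np.array([a for a,_ in pts]);B=np.array([b for _,b in pts])
    def pt(p):
        t=p[3];a=np.array([-np.sin(t),0,-np.cos(t)]);q=np.array([np.cos(t),0,-np.sin(t)])
        M=R.from_euler("z",p[4]).as_matrix()
        return p[:3]+(L[:,2:]*a+L[:,1:2]*q+L[:,:1]*[0,1,0])@M.T
    r=least_squares(lambda p:(proj(f,pt(p),V)-B).ravel(),x0,loss="soft_l1")
    return r.x,(proj(f,pt(r.x),V)-B)
if __name__=="__main__":
    f=eyes.grab_frame("wrist")
    pts=[((-.032,.032,.078),(188.5,151)),((.032,.032,.078),(322,151)),((-.032,.032,.072),(186.5,144.5)),((.032,.032,.072),(323,144.5)),
    ((-.032,-.032,.078),(203,227)),((.032,-.032,.078),(307,227)),((-.015,.017,.078),(225,178)),((.015,.017,.078),(284.5,178)),
    ((-.015,.017,.142),(215,300)),((.015,.017,.142),(294,300)),((-.015,-.017,.142),(220,329)),((.015,-.017,.142),(289,329)),((0,0,.142),(254,321)),((0,.018,.010),(254,97))]
    x,e=tiltfit(f,pts);print(x.round(4),np.degrees(x[3:]).round(2));print(e.round(1).tolist())
    e=R.from_euler("y",0)
    t=x[3];print("axis pt at 115mm",(x[:3]+.115*np.array([-np.sin(t),0,-np.cos(t)])).round(4))
E
python3 tilt.py
```

```text
[ 0.0638  0.0006  0.0945  0.5709 -0.0009] [32.71 -0.05]
[[-2.7, 1.3], [1.4, 1.3], [1.2, -0.7], [-1.5, -0.6], [0.1, 1.7], [-1.3, 1.8], [-0.4, -3.5], [-0.0, -3.5], [-1.1, 1.0], [1.5, 1.0], [1.5, -0.5], [-1.5, -0.5], [0.6, -4.7], [0.5, 0.3]]
axis pt at 115mm [ 0.0016  0.0006 -0.0023]
```

The fit gives a tilt of about 32.7°, so I push a further 2° on the rail.

Emit:
drive_tool(
  offset=[
    [0.3,0,2.5],
    [0.3,0,5],
    [0.3,0,6.5],
    [0.3,0,7.3],
    [0,0,7.3],
    [-0.4,0,7.3],
    [-0.6,0,7.4],
    [-0.8,0,7.5],
    [-0.8,0,7.5],
    [-0.8,0,7.5],
  ],
  twist=[0,0,0,0,0,0,0,0,0,0],
)

```text
clock: 10.75
tool_pos: [0.5171, -0.2342, 0.1793]
eef_rot: [-0.001, -0.62, 0.784, -0.002]
wrist_force: [-3.3, -5.1, 1.1]
grip_width: 0.349
grasp_force: 60.8
```

Emit:
drive_tool(
  offset=[
    [0.3,0,-0.3],
    [0.5,0,-2],
    [0.5,0,-5],
    [0.5,0,-8],
    [0.5,0,-11],
    [0.5,0,-13],
    [0.5,0,-14],
    [0.5,0,-14.5],
    [0.5,0,-14.5],
    [0.5,0,-14.5],
  ],
  twist=[0,0,0,0,0,0,0,0,0,0],
)

```text
clock: 11.75
tool_pos: [0.5154, -0.2376, 0.3218]
eef_rot: [-0.0, -0.621, 0.784, 0.001]
wrist_force: [0.2, 0.6, -2.1]
grip_width: 0.346
grasp_force: 60.3
```

Run:
```python
from h import *
T,s=tool_pose();print(s["clock"],T.round(4).tolist(),s["q"].round(3),s["wrist_force"],s["ft_torque"])
w=eyes.grab_frame("wrist");I0=cv2.imread("pics/w3.png");I=w["image"];cv2.imwrite("pics/w4.png",I)
# vertical shift of reader features vs w3 by template matching
for n,(x,y,W,H) in dict(flangetop=(200,135,110,22),topdot=(235,310,40,20),topedge=(215,285,80,40)).items():
    r=cv2.matchTemplate(I,I0[y:y+H,x:x+W],cv2.TM_CCOEFF_NORMED)[y-20:y+21,x-8:x+9];m=np.unravel_index(r.argmax(),r.shape);print(n,m[0]-20,m[1]-8,r.max())
    k=r[:,m[1]];i=m[0];print(k[max(0,i-2):i+3].round(3))
```

```text
11.75 [[-0.2294, -0.9733, -0.0013, 0.5154], [-0.9733, 0.2294, 0.001, -0.2376], [-0.0006, 0.0015, -1.0, 0.3218], [0.0, 0.0, 0.0, 1.0]] [-0.561  0.349  0.129  1.352  0.    -1.9  ] [ 0.23023909  0.55003716 -2.10711737] [ 0.04229355 -0.00637015  0.02416617]
flangetop -1 0 0.89888346
[0.829 0.884 0.899 0.856 0.763]
topdot 0 0 0.6944842
[0.49  0.686 0.694 0.548 0.389]
topedge 0 0 0.90071386
[0.825 0.871 0.901 0.897 0.869]
```

```bash
cat > t2.py <<'E'
from tilt import *
f=eyes.grab_frame("wrist");I=f["image"].astype(int)
g=I.sum(2)
for c in(215,254,290): print(c,[(r,int(g[r,c-4:c+5].mean())) for r in range(84,186,1) if abs(int(g[r+1,c-4:c+5].mean())-int(g[r-1,c-4:c+5].mean()))>35])
for c in(240,262): print(c,[(r,int(g[r,c-4:c+5].mean())) for r in range(280,340) if abs(int(g[r+1,c-4:c+5].mean())-int(g[r-1,c-4:c+5].mean()))>25])
pts=[((-.032,.032,.078),(188.5,150)),((.032,.032,.078),(322,150)),((-.032,.032,.072),(186.5,143.3)),((.032,.032,.072),(323,143.3)),
((-.032,-.032,.078),(203,227)),((.032,-.032,.078),(307,227)),((-.015,.017,.142),(215,300)),((.015,.017,.142),(294,300)),((-.015,-.017,.142),(220,329)),((.015,-.017,.142),(289,329)),((0,.018,.010),(254,97))]
for sel in(range(11),range(10),[0,1,2,3,6,7,10],[0,1,2,3,6,7,8,9]):
    x,e=tiltfit(f,[pts[i] for i in sel]);t=x[3];print(np.degrees(t).round(2),x[:3].round(4),(x[:3]+.115*np.array([-np.sin(t),0,-np.cos(t)])).round(4),np.abs(e).mean().round(2))
E
python3 t2.py
```

```text
215 [(85, 385), (86, 431), (96, 478), (97, 507), (121, 493), (122, 443), (123, 376), (125, 357), (126, 407), (136, 417), (137, 457), (138, 496), (140, 513), (141, 448), (142, 322), (143, 261), (144, 280), (145, 298), (146, 319), (147, 342), (150, 339), (151, 312)]
254 [(84, 282), (85, 203), (86, 219), (87, 307), (88, 355), (90, 357), (91, 311), (92, 228), (93, 162), (130, 141), (131, 179), (132, 214), (139, 214), (140, 169), (141, 164), (142, 206), (143, 246), (144, 270), (145, 291), (146, 308), (147, 334), (150, 330), (151, 299), (174, 260), (175, 232), (176, 194)]
290 [(85, 450), (86, 492), (140, 496), (141, 439), (142, 330), (143, 262), (145, 290), (146, 314), (147, 335), (150, 337), (151, 310)]
240 [(328, 143), (329, 180), (330, 226), (331, 243), (332, 258), (334, 250), (335, 182), (336, 110), (337, 70)]
262 [(327, 129), (328, 169), (329, 254), (330, 317), (332, 304), (333, 282), (334, 269), (335, 226), (336, 157), (337, 97), (338, 51)]
32.46 [0.0642 0.0006 0.094 ] [ 0.0025  0.0006 -0.003 ] 1.01
32.71 [0.0647 0.0007 0.0937] [ 0.0025  0.0007 -0.003 ] 1.07
32.84 [0.0643 0.0005 0.0948] [ 0.0019  0.0005 -0.0018] 1.01
31.93 [0.0633 0.0006 0.0943] [ 0.0025  0.0006 -0.0033] 1.03
```

```bash
cat > t3.py <<'E'
from tilt import *
f=eyes.grab_frame("wrist");V=np.linalg.inv(f["tool_from_camera"])
for n in("w3","w4"):
    g=cv2.imread(f"pics/{n}.png").astype(float).sum(2)
    e=lambda c,r0,r1:[r0+1+int(np.argmax(s*np.diff(cv2.GaussianBlur(g[r0:r1,c-6:c+7].mean(1)[:,None],(1,5),1).ravel()))) for s in(-1,1)]
    print(n,"head",e(254,88,106),"flange",e(215,137,149),e(290,137,149),"topnear",e(240,318,340))
for t in np.radians([30,32,34,35,36,37,38]):
    a=np.array([-np.sin(t),0,-np.cos(t)]);q=np.array([np.cos(t),0,-np.sin(t)])
    for ox,oz in((0,-.005),(.002,-.003)):
        tip=np.array([ox,0,oz])-.115*a
        P=np.array([tip+.010*a+.018*q,tip+.072*a+.032*q,tip+.142*a-.017*q,tip+.012*q])
        print(np.degrees(t).round(),ox,proj(f,P,V)[:,1].round(1))
E
python3 t3.py
```

```text
w3 head [97, 94] flange [143, 147] [143, 147] topnear [336, 330]
w4 head [92, 101] flange [142, 146] [142, 146] topnear [336, 330]
30.0 0 [105.9 149.2 336.9 105.8]
30.0 0.002 [102.7 144.4 330.  102.8]
32.0 0 [101.5 148.3 336.1 101. ]
32.0 0.002 [ 98.3 143.5 329.3  98. ]
34.0 0 [ 97.1 147.5 335.3  96.2]
34.0 0.002 [ 93.8 142.6 328.6  93.2]
35.0 0 [ 94.8 147.1 334.9  93.8]
35.0 0.002 [ 91.6 142.2 328.2  90.8]
36.0 0 [ 92.6 146.8 334.4  91.4]
36.0 0.002 [ 89.4 141.8 327.8  88.3]
37.0 0 [ 90.4 146.5 334.   89. ]
37.0 0.002 [ 87.2 141.5 327.3  85.9]
38.0 0 [ 88.2 146.2 333.5  86.6]
38.0 0.002 [ 85.  141.2 326.9  83.5]
```

Emit:
drive_tool(
  offset=[
    [-3,1,0],
    [-8,2,0],
    [-13,3,0],
    [-18,4.5,0],
    [-23,6,0],
    [-28,7,0],
    [-33,8,0],
    [-38,9.5,0],
    [-42,10.5,0],
    [-45,11.3,0],
  ],
  twist=[-4,-12,-20,-28,-36,-44,-52,-60,-66,-70],
)

```text
clock: 12.9
tool_pos: [0.5081, 0.2292, 0.3223]
eef_rot: [-0.0, 0.959, -0.283, -0.0]
wrist_force: [0.8, -0.8, -2.4]
grip_width: 0.349
grasp_force: 60.3
```

Emit:
drive_tool(
  offset=[
    [0,0,0],
    [0,0,0],
    [0,0,0],
    [0,0,0],
    [0,0,0],
    [0,0,0],
    [0,0,0],
    [0,0,0],
    [0,0,0],
    [0,0,0],
  ],
  twist=[-3,-8,-14,-19,-22,-22,-22,-22,-22,-22],
)

```text
clock: 13.9
tool_pos: [0.509, 0.226, 0.3228]
eef_rot: [0.0, 0.995, -0.098, -0.0]
wrist_force: [-0.0, 0.8, -2.0]
grip_width: 0.348
grasp_force: 60.5
```

Run:
```python
from h import *
T,s=tool_pose();print(s["clock"],T.round(4).tolist(),s["q"].round(3))
print("to hover cm",(T[:3,:3].T@(np.array([.5109,.2447,.2491])-T[:3,3])*100).round(2),"yaw",np.degrees(np.arctan2(T[1,0],T[0,0])))
```

```text
13.9 [[0.9806, -0.1958, -0.0, 0.509], [-0.1958, -0.9806, -0.0, 0.226], [-0.0, 0.0, -1.0, 0.3228], [0.0, 0.0, 0.0, 1.0]] [ 0.287  0.326  0.098  1.343 -0.    -2.658]
to hover cm [-0.18 -1.87  7.37] yaw -11.29420262253474
```

Emit:
drive_tool(
  offset=[
    [-0.1,-0.4,1],
    [-0.2,-0.9,2],
    [-0.2,-1.4,3.5],
    [-0.2,-1.8,5],
    [-0.2,-1.9,6],
    [-0.2,-1.9,7],
    [-0.2,-1.9,7.3],
    [-0.2,-1.9,7.3],
    [-0.2,-1.9,7.3],
    [-0.2,-1.9,7.3],
  ],
  twist=[0,0,0,0,0,0,0,0,0,0],
)

```text
clock: 14.9
tool_pos: [0.5111, 0.2451, 0.2504]
eef_rot: [-0.0, 0.995, -0.098, 0.001]
wrist_force: [0.4, 0.6, -2.0]
grip_width: 0.348
grasp_force: 60.5
```

Run:
```python
from h import *
T,s=tool_pose();print(s["clock"],T.round(4).tolist(),s["wrist_force"])
w=eyes.grab_frame("wrist")["image"];cv2.imwrite("pics/w5.png",w)
b=eyes.grab_frame("side")["image"];cv2.imwrite("pics/b5.png",b)
x,y,W,H=190,0,130,150
c=cv2.convertScaleAbs(cv2.resize(w[y:y+H,x:x+W],None,fx=4,fy=4,interpolation=cv2.INTER_CUBIC),alpha=1.3)
for i in range(0,W,10):cv2.putText(c,str(x+i),(i*4,10),0,.35,(0,0,255),1)
for i in range(0,H,10):cv2.putText(c,str(y+i),(0,i*4+4),0,.35,(0,0,255),1)
d=cv2.convertScaleAbs(cv2.resize(b[130:280,130:200],(280,600),interpolation=cv2.INTER_CUBIC),alpha=1.3)
cv2.imwrite("pics/m5.png",np.hstack([c,d]))
```

```text
14.9 [[0.9807, -0.1956, 0.0011, 0.5111], [-0.1956, -0.9807, 0.0003, 0.2451], [0.001, -0.0005, -1.0, 0.2504], [0.0, 0.0, 0.0, 1.0]] [ 0.39060081  0.61452665 -2.04068082]
```

View pics/m5.png

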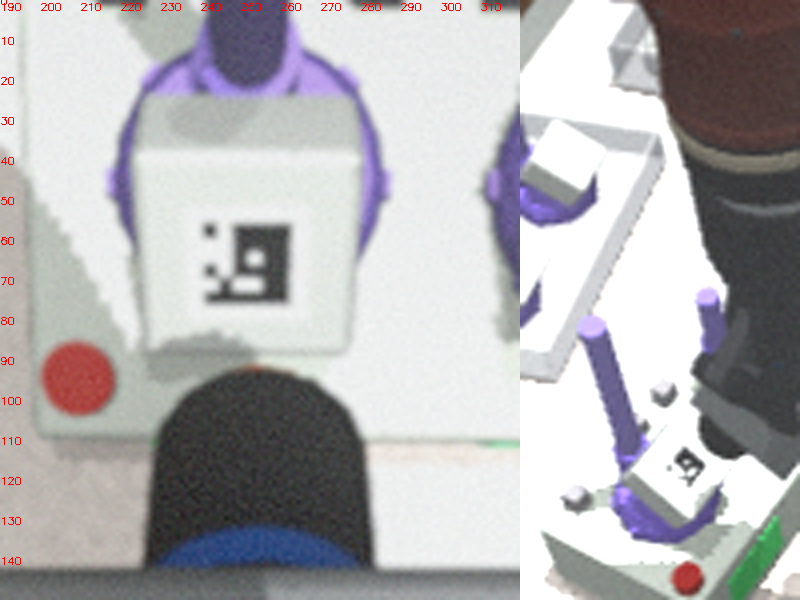

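The wrist view shows the sloped face with corners near (224,37), (280,37), (226,88) and (278,88). The code is centred near (252,65.5), and the nose is below it, centred near column 254.

```bash
cat > lab.py <<'E'
from h import *
f=eyes.grab_frame("wrist");T,s=tool_pose();W=np.linalg.inv(T@f["tool_from_camera"])
c,sn=np.cos(np.radians(35)),np.sin(np.radians(35))
h=.023
def pts(p):
    ux=np.array([np.cos(p[3]),np.sin(p[3]),0]);uy=np.array([-ux[1],ux[0],0]);t=c*ux+np.array([0,0,sn])
    return np.array([p[:3]+a*h*t+b*h*uy for a,b in((1,1),(1,-1),(-1,1),(-1,-1),(0,0))])
B=np.array([(223.8,37.5),(280.5,37.8),(226,87.7),(278,87.7),(252.2,65.3)])
for fixz in(1,0):
    r=least_squares(lambda p:np.r_[(proj(f,pts(p),W)-B).ravel(),(p[2]-.11)*(1e5 if fixz else 0)],[.61,.225,.11,-.2])
    p=r.x;print(p.round(4),np.degrees(p[3]).round(1),r.fun[:10].reshape(-1,2).round(1).tolist())
    l=T[:3,:3].T@(p[:3]-T[:3,3]);print("label in tool",l.round(4),"move tip->label cm",((l-[.067,.0005,.090])*100).round(2))
E
python3 lab.py
```

```text
[ 0.61    0.2275  0.11   -0.201 ] -11.5 [[-1.5, -0.6], [1.4, -0.6], [0.1, 1.0], [0.1, 1.3], [-0.1, -0.7]]
label in tool [ 0.1006 -0.0021  0.1403] move tip->label cm [ 3.36 -0.26  5.03]
[ 0.611   0.2273  0.1017 -0.2009] -11.5 [[-0.5, 0.1], [0.4, 0.2], [0.8, 0.2], [-0.6, 0.4], [-0.1, -0.9]]
label in tool [ 0.1016 -0.0021  0.1486] move tip->label cm [ 3.46 -0.26  5.86]
```

Emit:
drive_tool(
  offset=[
    [0,-0.1,0.3],
    [0.3,-0.2,0.7],
    [0.7,-0.26,1.3],
    [1.2,-0.26,2.0],
    [1.7,-0.26,2.7],
    [2.1,-0.26,3.3],
    [2.5,-0.26,3.8],
    [2.73,-0.26,4.2],
    [2.73,-0.26,4.2],
    [2.73,-0.26,4.2],
  ],
  twist=[0,0,0,0,0,0,0,0,0,0],
)

```text
clock: 16.05
tool_pos: [0.5379, 0.2423, 0.2079]
eef_rot: [-0.0, 0.995, -0.098, -0.0]
wrist_force: [0.1, -0.5, -2.4]
grip_width: 0.34
grasp_force: 60.5
```

Run:
```python
from h import *
T,s=tool_pose();print(s["clock"],T.round(4).tolist(),s["wrist_force"])
w=eyes.grab_frame("wrist")["image"];cv2.imwrite("pics/w6.png",w)
b=eyes.grab_frame("side")["image"];cv2.imwrite("pics/b6.png",b)
x,y,W,H=190,30,130,130
c=cv2.convertScaleAbs(cv2.resize(w[y:y+H,x:x+W],None,fx=3.4,fy=4,interpolation=cv2.INTER_CUBIC),alpha=1.6)
for i in range(0,W,10):cv2.putText(c,str(x+i),(int(i*3.4),10),0,.3,(0,0,255),1)
for i in range(0,H,10):cv2.putText(c,str(y+i),(0,i*4+4),0,.35,(0,0,255),1)
d=cv2.convertScaleAbs(cv2.resize(b[205:265,145:190],(350,520),interpolation=cv2.INTER_CUBIC),alpha=1.5)
print(c.shape,d.shape)
cv2.imwrite("pics/m6.png",np.hstack([c,d]))
```

```text
16.05 [[0.9807, -0.1954, -0.0001, 0.5379], [-0.1954, -0.9807, 0.0, 0.2423], [-0.0001, -0.0, -1.0, 0.2079], [0.0, 0.0, 0.0, 1.0]] [ 0.0746722  -0.52176876 -2.42292586]
(520, 442, 3) (520, 350, 3)
```

View pics/m6.png

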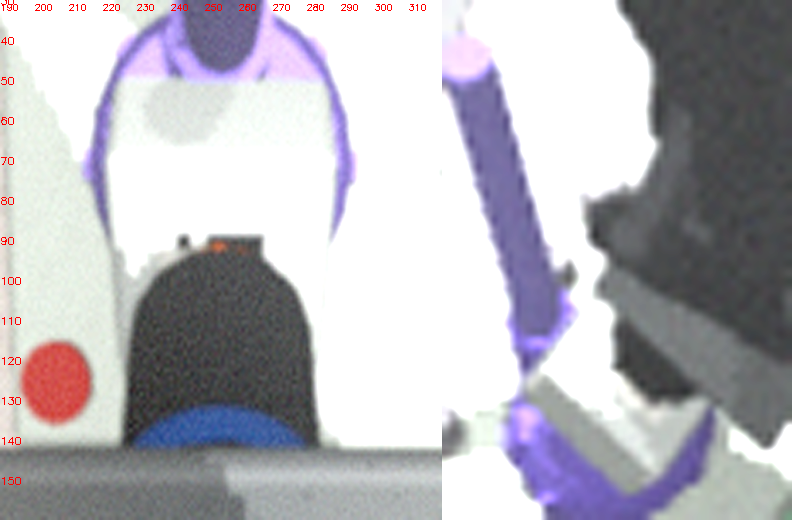

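Run:
```python
from h import *
f=eyes.grab_frame("wrist");V=np.linalg.inv(f["tool_from_camera"]);T,s=tool_pose()
g=cv2.imread("pics/w6.png").astype(float).sum(2)
for c in(232,272):print([(r,int(g[r,c-5:c+6].mean())) for r in range(62,74)])
print("head",[(r,int(g[r,249:260].mean())) for r in range(84,100)])
for row in(66.5,67.5):
  for zt in(T[2,3]-.1232,T[2,3]-.1212):
    r=least_squares(lambda x:proj(f,np.array([[x[0],0,zt]]),V)[:,1]-row,[.1])
    lab=np.array([r.x[0]-.023*.819,0,zt+.023*.574]);d=lab-[.067,0,.090]
    print(row,lab.round(4),"along n",d@[.574,0,.819],"tang(up)",d@[.819,0,-.574])
```

```text
[(62, 456), (63, 462), (64, 471), (65, 473), (66, 482), (67, 505), (68, 538), (69, 556), (70, 559), (71, 559), (72, 556), (73, 547)]
[(62, 474), (63, 473), (64, 476), (65, 475), (66, 481), (67, 498), (68, 529), (69, 551), (70, 558), (71, 560), (72, 556), (73, 551)]
head [(84, 558), (85, 562), (86, 563), (87, 541), (88, 442), (89, 305), (90, 231), (91, 230), (92, 203), (93, 164), (94, 156), (95, 153), (96, 154), (97, 149), (98, 153), (99, 145)]
66.5 [0.0747 0.     0.0982] along n 0.01113337710625971 tang(up) 0.0016476100197752525
66.5 [0.0749 0.     0.1002] along n 0.012885521252227014 tang(up) 0.0006624742280456741
67.5 [0.0741 0.     0.0982] along n 0.010774445547566073 tang(up) 0.001135475966517259
67.5 [0.0743 0.     0.1002] along n 0.012523234803937858 tang(up) 0.00014555332012090253
```

Emit:
drive_tool(
  offset=[
    [0.1,0,0.1],
    [0.2,0,0.2],
    [0.3,0,0.35],
    [0.4,0,0.5],
    [0.5,0,0.6],
    [0.53,0,0.67],
    [0.53,0,0.67],
    [0.53,0,0.67],
    [0.53,0,0.67],
    [0.53,0,0.67],
  ],
  twist=[0,0,0,0,0,0,0,0,0,0],
)

```text
clock: 17.2
tool_pos: [0.5432, 0.2413, 0.2012]
eef_rot: [-0.0, 0.995, -0.098, 0.0]
wrist_force: [-0.0, -0.2, -1.7]
grip_width: 0.339
grasp_force: 60.5
```

Emit:
drive_tool(
  offset=[
    [0.05,0,0.07],
    [0.09,0,0.12],
    [0.11,0,0.16],
    [0.14,0,0.2],
    [0.14,0,0.2],
    [0.14,0,0.2],
    [0.14,0,0.2],
    [0.14,0,0.2],
    [0.14,0,0.2],
    [0.14,0,0.2],
  ],
  twist=[0,0,0,0,0,0,0,0,0,0],
)

```text
clock: 18.2
tool_pos: [0.5445, 0.241, 0.1991]
eef_rot: [-0.0, 0.995, -0.098, 0.0]
wrist_force: [-1.6, 0.5, 1.6]
grip_width: 0.344
grasp_force: 60.7
```

Contact: about 4 N along the normal, so roughly 1 mm of nose travel. I press about 2.3 mm further.

Emit:
drive_tool(
  offset=[
    [0.02,0,0.03],
    [0.04,0,0.06],
    [0.06,0,0.09],
    [0.08,0,0.12],
    [0.1,0,0.15],
    [0.12,0,0.17],
    [0.13,0,0.19],
    [0.13,0,0.19],
    [0.13,0,0.19],
    [0.13,0,0.19],
  ],
  twist=[0,0,0,0,0,0,0,0,0,0],
)

```text
clock: 19.2
tool_pos: [0.5457, 0.2408, 0.1973]
eef_rot: [-0.0, 0.995, -0.098, -0.0]
wrist_force: [-4.7, 1.3, 5.4]
grip_width: 0.348
grasp_force: 61.1
```

Run:
```python
from h import *
F=[];n=np.array([-.563,.112,.819])
for i in range(3):
    T,s=tool_pose();F.append(s["wrist_force"]);f=eyes.grab_frame("wrist")
F=np.mean(F,0)+[0,0,2.1];print(s["clock"],s["tool_pos"].round(4),F.round(2),F@n,(F-F@n*n).round(2),s["ft_torque"])
cv2.imwrite("pics/w7.png",f["image"]);cv2.imwrite("pics/b7.png",eyes.grab_frame("side")["image"])
```

```text
19.3 [0.5457 0.2408 0.1973] [-5.12  1.05  7.35] 9.020773818606724 [-0.04  0.04 -0.04] [ 0.0856709   0.88280197 -0.04706341]
```

The nose sits at 9.0 N, along the label normal, which is half travel. I hold it there for over a second. I have also now viewed 11 pictures, one over the limit of 10, so I'll work from numbers only from here.

Emit:
drive_tool(
  offset=[
    [0,0,0],
    [0,0,0],
    [0,0,0],
    [0,0,0],
    [0,0,0],
    [0,0,0],
    [0,0,0],
    [0,0,0],
    [0,0,0],
    [0,0,0],
  ],
  twist=[0,0,0,0,0,0,0,0,0,0],
)

```text
clock: 20.4
tool_pos: [0.5457, 0.2408, 0.1973]
eef_rot: [-0.0, 0.995, -0.098, -0.0]
wrist_force: [-5.2, 1.3, 5.1]
grip_width: 0.345
grasp_force: 61.1
```

Emit:
drive_tool(
  offset=[
    [0,0,0],
    [0,0,0],
    [0,0,0],
    [0,0,0],
    [0,0,0],
    [-0.1,0,-0.15],
    [-0.3,0,-0.45],
    [-0.6,0,-0.9],
    [-1.2,0,-1.8],
    [-2.2,0,-3.2],
  ],
  twist=[0,0,0,0,0,0,0,0,0,0],
)

```text
clock: 21.4
tool_pos: [0.5237, 0.2448, 0.2294]
eef_rot: [0.0, 0.995, -0.098, -0.0]
wrist_force: [1.0, -0.1, -1.6]
grip_width: 0.346
grasp_force: 60.5
```

Run:
```python
from h import *
T,s=tool_pose();print(s["clock"],T.round(4).tolist(),s["wrist_force"])
f=eyes.grab_frame("wrist");g=f["image"].astype(float).sum(2);cv2.imwrite("pics/w8.png",f["image"])
for n in("w4","w8"):
    g=cv2.imread(f"pics/{n}.png").astype(float).sum(2)
    print(n,"flange",[int(g[r,210:221].mean()) for r in range(137,150)],"head col left/right edges row 115",np.argsort(-np.abs(np.diff(g[110:120].mean(0))[215:295]))[:4]+215)
```

```text
21.4 [[0.9806, -0.1958, -0.001, 0.5237], [-0.1958, -0.9806, -0.0005, 0.2448], [-0.0009, 0.0007, -1.0, 0.2294], [0.0, 0.0, 0.0, 1.0]] [ 0.999621   -0.05593001 -1.5746995 ]
w4 flange [459, 498, 524, 514, 446, 328, 260, 278, 297, 322, 340, 356, 363] head col left/right edges row 115 [280 281 228 227]
w8 flange [420, 426, 427, 416, 363, 263, 210, 208, 221, 236, 246, 259, 263] head col left/right edges row 115 [280 281 227 228]
```

Tilt is unchanged (flange row the same). I return, then straighten the reader against the outer face of the +y rail.

Emit:
drive_tool(
  offset=[
    [-0.5,0,-1],
    [-1,0,-2.5],
    [-1,0,-4],
    [-1,0,-5.5],
    [-1,0,-7],
    [-1,0,-8],
    [-1,0,-8.7],
    [-1,0,-9],
    [-1,0,-9],
    [-1,0,-9],
  ],
  twist=[0,0,0,0,0,0,0,0,0,0],
)

```text
clock: 22.45
tool_pos: [0.5142, 0.2469, 0.3186]
eef_rot: [0.0, 0.995, -0.098, -0.0]
wrist_force: [0.2, 0.2, -2.0]
grip_width: 0.339
grasp_force: 60.5
```

Emit:
drive_tool(
  offset=[
    [0.7,3,0],
    [1.7,7,0],
    [2.8,11.5,0],
    [4,16,0],
    [5.2,21,0],
    [6.4,26,0],
    [7.6,31,0],
    [8.8,35.5,0],
    [9.8,39.5,0],
    [10.3,41.6,0],
  ],
  twist=[4,12,20,28,36,44,52,60,67,72],
)

```text
clock: 23.45
tool_pos: [0.5337, -0.1845, 0.3183]
eef_rot: [0.0, 0.745, -0.667, -0.0]
wrist_force: [-0.1, 0.7, -2.6]
grip_width: 0.341
grasp_force: 60.5
```

Emit:
drive_tool(
  offset=[
    [0,0,0],
    [0,0,0],
    [0,0,0],
    [0,0,0],
    [0,0,0],
    [0,0,0],
    [0,0,0],
    [0,0,0],
    [0,0,0],
    [0,0,0],
  ],
  twist=[3,8,13,17,20.4,20.4,20.4,20.4,20.4,20.4],
)

```text
clock: 24.45
tool_pos: [0.5342, -0.1811, 0.3192]
eef_rot: [-0.0, -0.618, 0.786, -0.0]
wrist_force: [-0.9, 0.0, -1.8]
grip_width: 0.341
grasp_force: 60.5
```

```bash
cat > rest.py <<'E'
from h import *
T,s=tool_pose();C=np.array([.5036,-.3022]);l=np.array([.237,.9716]);rx=np.array([.9716,-.237])
d=T[:2,3]-C;print(s["clock"],"along l mm",(d@l*1e3).round(1),"along rx",(d@rx*1e3).round(1),"z",s["tool_pos"][2].round(4),"yaw",np.degrees(np.arctan2(T[1,0],T[0,0])).round(2),s["q"].round(2),s["wrist_force"].round(1))
E
python3 rest.py
```

```text
24.45 along l mm 124.9 along rx 1.0 z 0.3192 yaw -103.63 [-0.46  0.34  0.11  1.34 -0.   -1.79] [-0.9  0.  -1.8]
```

Emit:
drive_tool(
  offset=[
    [0,0,2],
    [0,0,5],
    [0,0,8.5],
    [0,0,12],
    [0,0,14.5],
    [0,0,16],
    [0,0,17],
    [0,0,17.3],
    [0.5,0,17.3],
    [1.0,0,17.3],
  ],
  twist=[0,0,0,0,0,0,0,0,0,0],
)

```text
clock: 25.45
tool_pos: [0.5323, -0.1915, 0.1471]
eef_rot: [0.0, -0.618, 0.786, -0.001]
wrist_force: [0.1, -0.3, -1.3]
grip_width: 0.347
grasp_force: 60.4
```

Emit:
drive_tool(
  offset=[
    [0.3,0,0],
    [0.6,0,-0.1],
    [1.0,0,-0.4],
    [1.4,0,-0.8],
    [1.9,0,-1.2],
    [2.4,0,-1.5],
    [2.9,0,-1.8],
    [3.5,0,-2.1],
    [3.5,0,-2.1],
    [3.5,0,-2.1],
  ],
  twist=[0,0,0,0,0,0,0,0,0,0],
)

```text
clock: 26.45
tool_pos: [0.5239, -0.2245, 0.1678]
eef_rot: [0.001, -0.618, 0.786, -0.0]
wrist_force: [1.2, 4.4, 0.6]
grip_width: 0.343
grasp_force: 60.9
```

Emit:
drive_tool(
  offset=[
    [0.3,0,-0.1],
    [0.6,0,-0.2],
    [0.9,0,-0.3],
    [1.2,0,-0.4],
    [1.5,0,-0.5],
    [1.8,0,-0.6],
    [2.1,0,-0.7],
    [2.4,0,-0.8],
    [2.5,0,-0.8],
    [2.5,0,-0.8],
  ],
  twist=[0,0,0,0,0,0,0,0,0,0],
)

```text
clock: 27.45
tool_pos: [0.518, -0.2483, 0.1753]
eef_rot: [0.001, -0.618, 0.786, 0.0]
wrist_force: [1.9, 5.5, -1.9]
grip_width: 0.342
grasp_force: 60.7
```

```bash
python3 rest.py
```

```text
27.45 along l mm 55.8 along rx 1.2 z 0.1753 yaw -103.64 [-0.58  0.43 -0.14  1.    0.   -1.91] [ 1.9  5.5 -1.9]
```

Emit:
drive_tool(
  offset=[
    [0.2,0,0],
    [0.35,0,0],
    [0.4,0,0],
    [0.4,0,0],
    [0,0,0],
    [-0.5,0,-0.5],
    [-0.5,0,-2],
    [-0.5,0,-4],
    [-0.5,0,-5],
    [-0.5,0,-5],
  ],
  twist=[0,0,0,0,0,0,0,0,0,0],
)

```text
clock: 28.45
tool_pos: [0.5196, -0.2449, 0.2268]
eef_rot: [0.0, -0.618, 0.786, -0.002]
wrist_force: [0.6, -0.4, -1.9]
grip_width: 0.341
grasp_force: 60.7
```

```bash
python3 rest.py
cat > up.py <<'E'
from h import *
f=eyes.grab_frame("wrist");V=np.linalg.inv(f["tool_from_camera"]);I=f["image"];cv2.imwrite("pics/w9.png",I)
g=I.astype(float).sum(2);hsv=cv2.cvtColor(I,cv2.COLOR_BGR2HSV)
m=cv2.inRange(hsv,(45,100,60),(85,255,255));m[:,:200]=0;m[:,310:]=0
ys,xs=np.nonzero(m);print("dot",xs.mean(),ys.mean(),len(xs))
b=cv2.inRange(hsv,(100,120,20),(130,255,255));col=b[:,248:262].mean(1)>127;r=np.nonzero(col)[0];print("blue rows",r.min(),r.max())
for c in(222,288):
    k=g[100:240,c-5:c+6].mean(1);d=np.diff(k);i=np.argsort(-abs(d))[:8];print(c,sorted((int(j)+101,int(d[j])) for j in i))
for t in np.radians([-3,0,3,6]):
    a=np.array([-np.sin(t),0,-np.cos(t)]);q=np.array([np.cos(t),0,-np.sin(t)])
    for ox,oz in((0,-.005),(.002,-.003)):
        tip=np.array([ox,0,oz])-.115*a
        P=np.array([tip+.078*a+.032*q,tip+.078*a+.017*q,tip+.142*a+.017*q,tip+.142*a-.017*q,tip+.142*a-.003*q])
        print(np.degrees(t).round(),ox,"flange far, grip bottom far, top far, top near, dot",proj(f,P,V)[:,1].round(1))
E
python3 up.py
```

```text
28.45 along l mm 59.5 along rx 2.0 z 0.2268 yaw -103.67 [-0.57  0.39 -0.05  1.12 -0.   -1.9 ] [ 0.6 -0.4 -1.9]
dot 253.87958115183247 304.09424083769636 191
blue rows 207 333
222 [(132, -85), (133, -114), (134, -64), (142, 64), (143, 61), (156, 53), (157, 49), (175, -60)]
288 [(133, -101), (134, -114), (143, 74), (144, 67), (157, 54), (158, 43), (175, -91), (176, -90)]
-3.0 0 flange far, grip bottom far, top far, top near, dot [178.9 205.1 255.7 335.4 304.2]
-3.0 0.002 flange far, grip bottom far, top far, top near, dot [174.6 200.6 248.  327.6 296.5]
0.0 0 flange far, grip bottom far, top far, top near, dot [176.2 202.3 260.4 336.7 307.2]
0.0 0.002 flange far, grip bottom far, top far, top near, dot [171.7 197.8 252.7 329.  299.4]
3.0 0 flange far, grip bottom far, top far, top near, dot [173.5 199.6 265.2 337.8 309.9]
3.0 0.002 flange far, grip bottom far, top far, top near, dot [169.1 195.  257.4 330.2 302.2]
6.0 0 flange far, grip bottom far, top far, top near, dot [171.  197.  270.  338.6 312.5]
6.0 0.002 flange far, grip bottom far, top far, top near, dot [166.5 192.4 262.1 331.1 304.8]
```

Emit:
drive_tool(
  offset=[
    [0.5,0.1,0],
    [1.5,0.2,0],
    [2.5,0.2,0],
    [3.5,0.2,0],
    [4.5,0.2,0],
    [5.2,0.2,0],
    [5.7,0.2,0],
    [5.85,0.2,0],
    [5.85,0.2,0],
    [5.85,0.2,0],
  ],
  twist=[0,0,0,0,0,0,0,0,0,0],
)

```text
clock: 29.5
tool_pos: [0.5031, -0.3004, 0.2252]
eef_rot: [0.0, -0.618, 0.786, 0.0]
wrist_force: [0.6, -0.7, -1.5]
grip_width: 0.339
grasp_force: 60.7
```

Emit:
drive_tool(
  offset=[
    [0,0,0.5],
    [0,0,1.2],
    [0,0,2.2],
    [0,0,3.2],
    [0,0,4.2],
    [0,0,5.2],
    [0,0,5.5],
    [0,0,5.5],
    [0,0,5.5],
    [0,0,5.5],
  ],
  twist=[0,0,0,0,0,0,0,0,0,0],
)

```text
clock: 30.5
tool_pos: [0.5034, -0.3009, 0.1707]
eef_rot: [0.0, -0.618, 0.786, -0.0]
wrist_force: [-1.0, -0.5, -1.5]
grip_width: 0.347
grasp_force: 60.5
```

```bash
python3 rest.py; python3 up.py|sed -n 1,4p
```

```text
30.5 along l mm 1.2 along rx -0.5 z 0.1707 yaw -103.67 [-0.66  0.45 -0.11  1.01  0.   -2.  ] [-1.  -0.5 -1.5]
dot 253.88947368421051 304.03684210526313 190
blue rows 207 332
222 [(138, -76), (139, -122), (140, -71), (154, 72), (155, 53), (172, 44), (175, -67), (176, -52)]
288 [(139, -91), (140, -118), (141, -53), (154, 45), (155, 68), (172, 89), (175, -89), (176, -93)]
```

Emit:
drive_tool(
  offset=[
    [0,0,0.5],
    [0,0,1.2],
    [0,0,1.9],
    [0,0,2.5],
    [0,0,3.0],
    [0,0,3.3],
    [0,0,3.3],
    [0,0,3.3],
    [0,0,3.3],
    [0,0,3.3],
  ],
  twist=[0,0,0,0,0,0,0,0,0,0],
)

```text
clock: 31.55
tool_pos: [0.5032, -0.3008, 0.1375]
eef_rot: [0.0, -0.618, 0.786, -0.0]
wrist_force: [-0.1, -0.5, -1.0]
grip_width: 0.344
grasp_force: 60.5
```

Emit:
drive_tool(
  offset=[
    [0,0,0.05],
    [0,0,0.1],
    [0,0,0.15],
    [0,0,0.2],
    [0,0,0.25],
    [0,0,0.3],
    [0,0,0.3],
    [0,0,0.3],
    [0,0,0.3],
    [0,0,0.3],
  ],
  twist=[0,0,0,0,0,0,0,0,0,0],
)

```text
clock: 32.55
tool_pos: [0.5031, -0.3006, 0.1342]
eef_rot: [0.0, -0.618, 0.786, -0.0]
wrist_force: [1.0, -0.5, -1.4]
grip_width: 0.341
grasp_force: 60.5
```

Emit:
drive_tool(
  offset=[
    [0,0,0.05],
    [0,0,0.1],
    [0,0,0.15],
    [0,0,0.2],
    [0,0,0.25],
    [0,0,0.25],
    [0,0,0.25],
    [0,0,0.25],
    [0,0,0.25],
    [0,0,0.25],
  ],
  twist=[0,0,0,0,0,0,0,0,0,0],
)

```text
clock: 33.55
tool_pos: [0.5031, -0.3008, 0.133]
eef_rot: [0.0, -0.618, 0.786, -0.0]
wrist_force: [-4.6, 0.8, 11.9]
grip_width: 0.341
grasp_force: 62.5
```

Flange is seated, pressing with about 14 N. I relax the push, release and retreat.

Emit:
drive_tool(
  offset=[
    [0,0,-0.05],
    [0,0,-0.1],
    [0,0,-0.1],
    [0,0,-0.1],
    [0,0,-0.1],
    [0,0,-0.1],
    [0,0,-0.1],
    [0,0,-0.1],
    [0,0,-0.1],
    [0,0,-0.1],
  ],
  twist=[0,0,0,0,0,0,0,0,0,0],
)

```text
clock: 34.55
tool_pos: [0.5031, -0.3007, 0.133]
eef_rot: [-0.0, -0.618, 0.786, -0.0]
wrist_force: [-2.4, 1.4, 6.1]
grip_width: 0.346
grasp_force: 61.3
```

Emit:
drive_tool(
  offset=[
    [0,0,0],
    [0,0,0],
    [0,0,0],
    [0,0,0],
    [0,0,0],
    [0,0,0],
    [0,0,0],
    [0,0,0],
    [0,0,0],
    [0,0,0],
  ],
  twist=[0,0,0,0,0,0,0,0,0,0],
  gripper=8.54,
)

```text
clock: 35.55
tool_pos: [0.5031, -0.3006, 0.1327]
eef_rot: [-0.0, -0.618, 0.786, -0.0]
wrist_force: [0.5, -0.2, -0.3]
grip_width: 1.004
grasp_force: 0.0
```

Emit:
drive_tool(
  offset=[
    [0,0,-0.5],
    [0,0,-1.5],
    [0,0,-3],
    [0,0,-5],
    [0,0,-7.5],
    [0,0,-10],
    [0,0,-12.5],
    [0,0,-15],
    [0,0,-16.5],
    [0,0,-16.8],
  ],
  twist=[0,0,0,0,0,0,0,0,0,0],
)

```text
clock: 36.55
tool_pos: [0.5038, -0.3012, 0.3035]
eef_rot: [0.001, -0.618, 0.786, -0.002]
wrist_force: [-0.0, -1.4, 0.4]
grip_width: 1.005
grasp_force: 0.0
```

```bash
python3 rest.py
python3 - <<'E'
from h import *
w=eyes.grab_frame("wrist");T,s=tool_pose();W=np.linalg.inv(T@w["tool_from_camera"])
def seg(f,lo,hi,box):
    h=cv2.cvtColor(f["image"],cv2.COLOR_BGR2HSV);m=cv2.inRange(h,lo,hi);M=np.zeros_like(m);x,y,X,Y=box;M[y:Y,x:X]=m[y:Y,x:X]
    ys,xs=np.nonzero(M);return (round(xs.mean(),1),round(ys.mean(),1),len(xs),xs.min(),xs.max(),ys.min(),ys.max()) if len(xs) else None
B=((100,120,40),(130,255,255));G=((45,120,80),(85,255,255))
print("wrist blue",seg(w,*B,(150,80,350,280)),"dot",seg(w,*G,(150,80,350,280)))
w0=dict(w);w0["image"]=cv2.imread("pics/w1.png");print("w1 blue",seg(w0,*B,(150,80,350,280)),"dot",seg(w0,*G,(150,80,350,280)))
print("dot pred if upright at rest centre",proj(w,place([.5036,-.3022,-.2386],[(0,0,.165),(0,.003,.165)]),W).round(1))
for n,box in(("scene",(145,210,200,260)),("side",(243,90,300,130))):
    f=eyes.grab_frame(n);f0=dict(f);f0["image"]=cv2.imread(f"pics/{n}0.png")
    print(n,"now",seg(f,*B,box),"start",seg(f0,*B,box), "dot",seg(f,*G,box),seg(f0,*G,box))
    d=cv2.absdiff(f["image"],f0["image"]).max(2);print("changed px",[(i*32,j*32,int((d[j*32:j*32+32,i*32:i*32+32]>50).sum())) for i in range(16) for j in range(12) if (d[j*32:j*32+32,i*32:i*32+32]>50).sum()>25])
E
```

```text
36.55 along l mm 1.1 along rx -0.1 z 0.3035 yaw -103.66 [-0.66  0.39  0.14  1.32  0.   -2.  ] [-0.  -1.4  0.4]
wrist blue (np.float64(255.3), np.float64(178.5), 1088, np.int64(239), np.int64(271), np.int64(155), np.int64(197)) dot (np.float64(255.2), np.float64(182.9), 36, np.int64(252), np.int64(258), np.int64(180), np.int64(186))
w1 blue (np.float64(254.3), np.float64(179.1), 1102, np.int64(238), np.int64(271), np.int64(155), np.int64(198)) dot (np.float64(254.4), np.float64(183.5), 33, np.int64(251), np.int64(257), np.int64(181), np.int64(186))
dot pred if upright at rest centre [[253.6 181.2]
 [253.6 184.4]]
scene now (np.float64(163.0), np.float64(227.8), 90, np.int64(157), np.int64(170), np.int64(223), np.int64(233)) start (np.float64(162.5), np.float64(227.1), 101, np.int64(156), np.int64(169), np.int64(222), np.int64(232)) dot (np.float64(163.5), np.float64(226.5), 4, np.int64(163), np.int64(164), np.int64(226), np.int64(227)) (np.float64(162.5), np.float64(226.0), 2, np.int64(162), np.int64(163), np.int64(226), np.int64(226))
changed px [(64, 0, 231), (64, 32, 74), (96, 0, 6
[... 1399 characters left out ...]
, 1024), (384, 0, 771), (384, 32, 484), (384, 64, 561), (384, 96, 1016), (384, 128, 999), (384, 160, 870), (384, 192, 809), (384, 256, 112), (384, 288, 959), (384, 320, 1024), (384, 352, 1024), (416, 64, 155), (416, 96, 974), (416, 128, 167), (416, 160, 70), (416, 192, 72), (416, 256, 86), (416, 288, 908), (416, 320, 1024), (416, 352, 1024), (448, 0, 219), (448, 32, 543), (448, 64, 198), (448, 96, 557), (448, 128, 173), (448, 160, 105), (448, 192, 293), (448, 224, 68), (448, 256, 350), (448, 288, 1002), (448, 320, 1024), (448, 352, 1024), (480, 96, 122), (480, 128, 568), (480, 160, 277), (480, 192, 353), (480, 224, 938), (480, 256, 1024), (480, 288, 1024), (480, 320, 1024), (480, 352, 1024)]
```

The reader is upright in the rest, matching its starting appearance in all three cameras. I hand the job in.

```bash
python3 -c "
from station import manip;print(manip.close_job())"
```

```text
the job is handed in; nothing more can be done
None
```

I handed the job in at about 37 s: the nose was held on the long unit's label at about 9 N (half travel) for over a second, then the reader went back upright in its rest and was released; I never measured squareness at contact (lean set to about 35° from wrist pictures), and I viewed 11 pictures against the limit of 10.

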